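# Free the locked stamp drawer with the release pin

### The job

The drawer of the little wooden stamp chest has locked itself. Take the release pin from its stand, push it down through the small hole in the back of the chest's top to press the spring catch until the drawer pops out, then pull the drawer all the way open by its knob. The pin must end up back in its stand, fully seated and let go; leave the mug, wax seal, tape roll and stamp block where they are.

Things in the scene. Friction and masses are not known exactly. Their poses are not given: they have to be found in the camera images.
- chest: fixed wooden stamp chest, 135 deep (x) x 200 wide (y) x 85 high; origin at the centre of its underside on the table; its own -x is the drawer front, turned roughly to the robot, its +x is its back; all stays level, only yaw varies
- release_hole (a point): centre of the round release hole, at the level of the upper face of the chest's 10 mm thick top, 45 mm behind the chest's centre (its +x); vertical, diameter 14; a thin brass ring marks it
- catch (a joint): vertical spring catch under the hole: 0 = up (locks the drawer), grows as it is pressed down to its stop at 0.014 m; the drawer is let go at about 0.007 m; takes about 5 N to start and 10 N at the stop, springs back up when let go
- catch_bolt: the moving part of the catch, hidden inside the chest; its origin is the chest's origin, lowered by as much as the catch is pressed
- catch_pad (a point): centre of the flat upper face of the catch, 18 x 20, seen through the hole; with the catch up it lies 20 mm below the upper face of the chest top
- drawer (a joint): slide of the drawer: 0 = shut and locked; a spring throws it out to roughly 0.03 m when the catch is pressed; 0.065 m = fully open, against its stop; needs 1 to 2 N to slide and stays where it is left
- drawer_knob (a point): centre of the head of the drawer's brass knob, which is round, 24 in diameter about the chest's x axis and 14 to 19 long; it moves with the drawer, 50 above the table, 35 below the upper face of the chest, head centre 24 out from the drawer front; clear on both sides, pinch it from above across the chest's y
- release_pin: loose upright release pin, 115 long, 90 g: steel shaft 9 in diameter and 50 long below, then a brass collar 25 in diameter (50 to 58 above the tip), then a round wooden handle 22 in diameter up to 115; origin at the tip of the shaft, its z axis runs up to the handle. At the start it stands in its stand, collar resting on the stand, tip 10 above the table
- pin_stand: fixed wooden block 75 x 75 x 60 high with a vertical hole through it; origin at the centre of its underside
- stand_hole (a point): centre of the mouth of the stand's hole, diameter 16, on the upper face of the stand, 60 above the table
- mug: loose bystander: ceramic cup 98 x 103 x 73 with a wavy rim; origin at the centre of its underside
- wax_seal: loose bystander: turned wooden wax seal with a ball head, 38 x 38 x 95, standing; origin at the centre of its underside
- tape: loose bystander: roll of tape lying flat, 104 x 102 x 25; origin at the centre of its underside
- stamp_block: loose bystander: wooden stamp block 40 x 62 x 41; origin at the centre of its underside

How it is judged (in metres and radians):
On the way, in this order (a step that is already met when the one before it is completed fails the run):
1. the pin presses the catch down through the hole while the drawer is still shut (value of joint catch above 0.005 m and contact force between release_pin and catch_bolt above 1 N and value of joint drawer below 0.01 m).
2. the freed drawer is pulled fully open (value of joint drawer above 0.057 m), for 0.1 s.
At the end, for the whole second after the job is handed in: The drawer stands at least 57 mm out (of 65), the catch has sprung back up (less than 3 mm down), and the pin stands upright (within 0.1 rad) and at rest in the stand's hole, its tip within 7 mm of the hole's axis and at least 46 mm below the mouth (value of joint drawer above 0.057 m and value of joint catch below 0.003 m and horizontal distance between release_pin and stand_hole below 0.007 m and z of release_pin in the frame of stand_hole below -0.046 m and angle between release_pin's own z axis and vertical below 0.1 rad and linear speed of release_pin below 0.02 m/s and contact force between the fingers and anything else below 0.5 N); the robot touches nothing.
It fails at once if a bystander (mug, wax seal, tape roll, stamp block) is shifted by more than 25 mm (distance of any of mug, wax_seal, tape, stamp_block from where it was at the start of the episode above 0.025 m).
It fails at once if the wax seal is tipped over (angle between wax_seal's own z axis and vertical above 0.7 rad).
It also fails if it takes over 61 s, if anything falls off the work surface, if the arm or the gripper's body presses on something with over 40 N, if the wrist force passes 120 N, or if a joint passes its speed limit or range.

### The arm

A 6-joint arm with a two-finger parallel gripper is mounted at the origin on a cart in front of the work surface, level with it; the furniture and walls round the work are solid. World frame = base frame: x ahead of the robot, y to its left, z up, the work surface at z = 0. Lengths are in mm, angles in rad, forces in N, time in s.
With the tool pointing down it reaches from about 300 to 825 mm from the base axis. Payload 5.4 kg.
Tool frame: the origin (TCP) lies between the finger pads; the fingertips stand 11 mm ahead of it and the grasp point (between the pads) lies 8 mm behind it; z points along the fingers, y is the line along which they close (so a half turn about z gives the same grasp; the last joint's range is limited). The gripper opens to 92 mm and grips with 3 to 60 N. Pads are 20 mm wide; open, the fingers measure 128 mm over their backs; the gripper's body (75 mm by 189 mm) begins 69 mm behind the grasp point.
Start: joints at [1.039, 0.158, 1.597, -0, 1.386, -0.21], TCP at [181.867, 545.463, 225.601] pointing down, gripper open.
Joint ranges: [-2.91, 2.91], [-0.94, 2.29], [0.18, 2.7], [-1.29, 4.43], [0.17, 2.64], [-3, 3]. Speed limits (rad/s): [2.57, 2.57, 3.14, 3.14, 3.14, 3.14].

### API

Orientations are given as a rotation vector (axis times angle).
In Python, from station import get_obs, capture, camera_model, finish_job, look_for, masks_of gives the robot as it stands.
- The arm moves only by the tool send_rows, never from a script. Its argument "targets" is a list of rows, each a list of 7 numbers: the turn, a rotation vector about the tool's x, y, z scaled (see below), then the shift along the tool's x, y, z scaled (see below), then the finger opening in mm, from 0 to 91.9. In form: [[ax, ay, az, dx, dy, dz, fingers], ...]. A call has exactly 5 rows; each row is the pose to reach, as a shift and turn from the pose commanded when the call began, along the tool's axes at that moment; what a row does not reach only later rows make up. The controller multiplies each number of a shift by 250 mm and each number of a turn by pi/4 rad. A row lasts 1/8 s, in which the tool goes at most 62.5 mm and 10.7 degrees, less where a joint would pass 70% of its speed; a pose out of reach is approached as far as the arm can. A call with a number of a shift or a turn outside -1 to 1 is refused whole. A call with a gripper value outside its range is refused whole. The fingers move at their own pace and stop on an object; "squeeze" is the grip in N (left out, the last holds). Time passes only in rows, so rows that repeat a pose let the fingers close, or fill a call up. It gives the time, the measured TCP pose, the force, the opening and the grip force at its end, in the units of the state.
- get_obs(): the state, without advancing time (a new reading comes with each control period).
- capture(name): name is "side" or "top" or "wrist"; returns (picture, depth): 420x560x3 uint8, blue, green, red; 420x560 float32, mm along the optical axis (not along the pixel's ray), 0 where there is no reading.
- camera_model(name): a dict with "mtx" (3x3 intrinsics, pixels), "rvec" (rotation vector, rad) and "tvec" (3), from world to camera coordinates, as OpenCV has them. Camera axes: x right, y down, z forward; pixel columns grow to the right and rows downward; lengths in mm; the calibration is good to about 2 mm. The wrist camera is an equidistant fisheye: a pixel r from the principal point sees the ray r / f radians off the axis. A picture is of the moment at which its call begins: read the wrist's pose just before it. camera_model takes no time and is no camera call; for the wrist camera it gives the pose at the moment of the call.
- finish_job(): hands the job in; it is judged then, once.
Trained networks look in the newest picture that a camera, given by its name, has taken for a name from the list of things; names that differ only in an ending like _2 or _b are one class to them, and where a whole thing is asked for, a point or a joint stands for the part that bears it (a point fixed in the world has none). Each returns a list of dicts, best first, with "p" (0 to 1); they miss things now and then, are a little off and sometimes report something else, mostly with a low value. They report only what shows in the picture. A call takes as long as a camera call.
- look_for(thing, camera): "at" ([x, y, z] in mm, in world coordinates, good to about 4 mm: the middle of the surface that is visible of it).
- masks_of(thing, camera): "region" (420x560 bool, what is visible of it).
The state is a dict: "clock": time; "joint_positions": joint angles; "joint_vel": joint speeds; "effort": joint torques, N m; "eef_pos": TCP position; "eef_rot": TCP orientation; "ft_force": force on the tool from outside, world axes, zero at the start; "torque": the same for the moment, N m; "gripper_width": opening from 0.0 (shut) to 1.0 (fully open); "grasp_force": force on a finger pad.
Only numpy, scipy, OpenCV 4.12 (cv2) and the standard library are available. Lean on these libraries where they do the work, as an engineer would, in place of code of your own. Each camera call takes 0.05 s, during which the arm holds its last target. There are 200 camera calls.

## Working session

There is one attempt and no reset: what is moved stays moved. The work goes in short steps, Python scripts to look and compute and a tool call to move; the robot and the scene stay as the last step left them, time stands still between calls to the robot, and variables do not carry over. Pictures are saved under pics/ and viewed, at most 10 in all, crops included, and the job is handed in when it is done.

Besides the shell and the picture viewer there is one more tool, called after ">>>" as name(argument=value, ...), one argument or row to a line, values as JSON. send_rows: Moves the arm, as the interface text tells. Shifts and turns lie within -1 to 1; 1 stands for 250 mm of shift or pi/4 rad of turn. Its arguments: {"type":"object","properties":{"targets":{"type":"array"},"squeeze":{"type":"number"}},"required":["targets"]}

```bash
mkdir -p pics; ls
python3 - <<'E'
from station import *
import cv2,numpy as np
o=get_obs();print({k:np.round(v,3).tolist() for k,v in o.items()})
ims=[]
for c in("top","side"):
    p,d=capture(c);ims.append(p);np.savez(f"{c}.npz",p=p,d=d)
    m=camera_model(c);R=cv2.Rodrigues(np.array(m["rvec"]))[0];print(c,(-R.T@np.array(m["tvec"]).ravel()).round(),R[2].round(2))
    for t in("chest","release_hole","drawer_knob","release_pin","pin_stand","stand_hole","mug","wax_seal","tape","stamp_block"):
        r=look_for(t,c)
        print(t,[(np.round(x["at"],1).tolist(),round(x["p"],2)) for x in r[:2]])
cv2.imwrite("pics/a.png",ims[0]);cv2.imwrite("pics/b.png",ims[1])
E
```

```text
pics
{'clock': 0.0, 'joint_positions': [1.039, 0.159, 1.598, 0.0, 1.386, -0.21], 'joint_vel': [-0.001, -0.0, -0.0, 0.001, 0.0, -0.001], 'effort': [-0.0, -38.558, -32.21, 0.07, 0.038, -0.0], 'eef_pos': [181.567, 544.953, 224.641], 'eef_rot': [-0.503, -3.1, 0.003], 'ft_force': [0.035, -0.234, 0.335], 'torque': [0.004, -0.014, 0.005], 'grasp_force': 0.0, 'gripper_width': 1.0}
top [ 436.  -26. 1033.] [ 0.09 -0.   -1.  ]
chest [([547.4, -235.1, 86.5], 0.64)]
release_hole [([545.7, -228.0, 83.5], 0.6)]
drawer_knob [([488.0, -202.2, 64.7], 0.65)]
release_pin [([489.4, 65.0, 128.3], 0.66)]
pin_stand [([489.0, 67.2, 62.6], 0.58)]
stand_hole [([486.3, 64.1, 61.6], 0.85)]
mug [([534.3, 277.0, 20.5], 0.68)]
wax_seal [([646.2, 125.6, 86.9], 0.49)]
tape [([373.4, 208.8, 24.3], 0.93)]
stamp_block [([369.4, 58.0, 42.2], 0.97)]
side [ 484. 1110.  528.] [ 0.01 -0.93 -0.37]
chest [([557.1, -178.1, 64.3], 0.75)]
release_hole [([554.2, -178.4, 64.9], 0.6)]
drawer_knob [([500.2, -185.1, 48.6], 0.57)]
release_pin [([489.4, 79.9, 94.1], 0.59)]
pin_stand [([489.6, 93.7, 41.5], 0.56)]
stand_hole [([486.8, 90.1, 47.3], 0.93)]
mug [([533.4, 240.2, 51.7], 0.71)]
wax_seal [([651.8, 136.5, 46.9], 0.89)]
tape [([371.4, 226.9, 16.3], 0.95), ([491.0, 76.9, 93.9], 0.5)]
stamp_block [([376.7, 72.0, 25.3], 0.73)]
```

View pics/a.png

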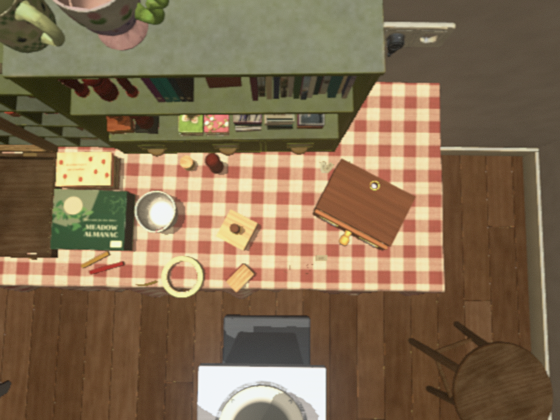

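View pics/b.png

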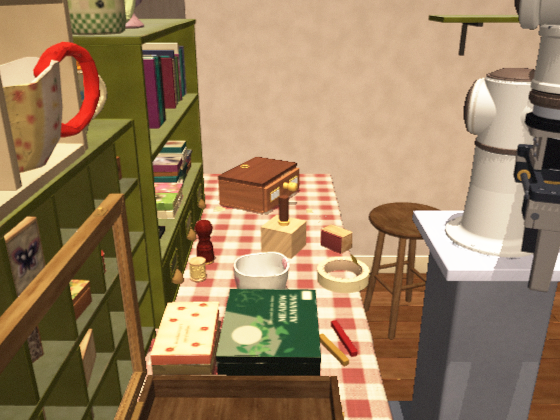

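The top view shows the stand with the pin at (237,229), the hole ring at (375,186), the knob at (346,238) and the shelf front near row 150. The side view agrees: the pin is upright and nothing sits close to it. Next I get exact positions.

```bash
cat > h.py <<'E'
from station import *
import cv2,numpy as np
def cam(c):
    m=camera_model(c);return np.array(m["mtx"],float),cv2.Rodrigues(np.array(m["rvec"],float))[0],np.array(m["tvec"],float).ravel()
def onplane(c,px,z,M=None):   # pixel rays onto height z
    K,R,t=M or cam(c);px=np.atleast_2d(px).astype(float)
    if c=="wrist":
        q=(px-K[:2,2])/[K[0,0],K[1,1]];th=np.linalg.norm(q,axis=1,keepdims=True);r=np.hstack([q/np.maximum(th,1e-9)*np.sin(th),np.cos(th)])
    else: r=np.c_[px,np.ones(len(px))]@np.linalg.inv(K).T
    C=-R.T@t;w=r@R;return C+w*((z-C[2])/w[:,2])[:,None]
def togo(x,y,z,yaw):
    """shift (mm/250) and turn (/(pi/4)) from current measured pose to TCP x,y,z, tool pointing down, tool y axis at world angle yaw"""
    o=get_obs();R=cv2.Rodrigues(np.array(o["eef_rot"],float))[0]
    yy=np.array([np.cos(yaw),np.sin(yaw),0]);zz=np.array([0,0,-1.]);T=np.c_[np.cross(yy,zz),yy,zz]
    if T[:,1]@R[:,1]<0:T[:,:2]*=-1
    s=R.T@(np.array([x,y,z])-o["eef_pos"])
    a=cv2.Rodrigues(R.T@T)[0].ravel()
    return (a/(np.pi/4)).round(3).tolist(),(s/250).round(4).tolist()
E
python3 - <<'E'
from h import *
Z=np.load("top.npz");p,d=Z["p"],Z["d"];M=cam("top")
capture("top")
def mk(t):
    r=masks_of(t,"top");return r[0]["region"] if r else None
P=lambda m:(lambda v,u:onplane("top",np.c_[u,v],0,M))(*np.nonzero(m))
K,R,t=M
def cloud(m):
    v,u=np.nonzero(m&(d>0));r=np.c_[u,v,np.ones(len(u))]@np.linalg.inv(K).T*d[v,u][:,None];return (r-t)@R
m=mk("chest");c=cloud(m);tp=c[abs(c[:,2]-85)<5]
rc=cv2.minAreaRect(tp[:,:2].astype(np.float32));print("chest top",rc, np.median(tp[:,2]))
# brass ring
hsv=cv2.cvtColor(p,cv2.COLOR_BGR2HSV);sub=np.zeros(p.shape[:2],bool);sub[176:197,364:387]=1
ring=sub&(hsv[...,2]>130);v,u=np.nonzero(ring);(cx,cy),rad=cv2.minEnclosingCircle(np.c_[u,v].astype(np.float32));print("ring",cx,cy,rad,onplane("top",[[cx,cy]],85,M))
k=mk("drawer_knob")
if k is not None:
    c=cloud(k);print("knob mask",k.sum(),np.percentile(c,[5,50,95],axis=0).round())
m=mk("pin_stand");c=cloud(m);tp=c[abs(c[:,2]-60)<6];print("stand",cv2.minAreaRect(tp[:,:2].astype(np.float32)))
m=mk("release_pin");c=cloud(m);tp=c[c[:,2]>115];print("pin top",np.mean([tp.min(0),tp.max(0)],0),len(tp),tp[:,2].max())
full=cloud(np.ones_like(ring));s=full[(full[:,2]>100)&(full[:,1]>-400)&(full[:,1]<200)&(full[:,0]>550)&(full[:,0]<800)]
for a in range(-300,150,50):
    q=s[(s[:,1]>a)&(s[:,1]<a+50)&((s[:,1]<100)|(s[:,0]>670))];print(a,q[:,0].min().round() if len(q) else None,end=";")
cv2.imwrite("pics/c.png",cv2.resize(p[140:270,200:430],None,fx=3,fy=3,interpolation=2))
E
```

```text
chest top ((558.2618408203125, -243.0726318359375), (200.01963806152344, 135.9807586669922), 62.96443557739258) 84.87844880999546
ring 375.0 186.0 14.866168975830078 [[ 595.58561295 -266.64560297   85.        ]]
knob mask 722 [[ 453. -286.   13.]
 [ 485. -201.   63.]
 [ 530. -135.   75.]]
stand ((488.599609375, 67.06250762939453), (75.80705261230469, 74.82766723632812), 63.64636993408203)Traceback (most recent call last):
  File "<stdin>", line 19, in <module>
    return umr_minimum(a, axis, None, out, keepdims, initial, where)
ValueError: zero-size array to reduction operation minimum which has no identity
```

Run:
```python
from h import *
P=np.pi/2
print(togo(340,300,225,P),togo(489,66,225,P))
K,R,t=cam("wrist");print(K.round(),R.round(2),(-R.T@t).round())
```

```text
([-0.0, -0.0, -0.41], [-0.9106, -0.7313, 0.0023]) ([-0.0, -0.0, -0.41], [-1.7721, -1.4308, 0.0024])
[[325.   0. 278.]
 [  0. 325. 209.]
 [  0.   0.   1.]] [[ 0.32  0.95  0.  ]
 [ 0.91 -0.3   0.3 ]
 [ 0.28 -0.09 -0.95]] [102. 572. 385.]
```

>>> send_rows(
  targets=[
    [0, 0, -0.1, -0.18, -0.146, 0, 91],
    [0, 0, -0.2, -0.36, -0.292, 0, 91],
    [0, 0, -0.3, -0.54, -0.44, 0, 91],
    [0, 0, -0.41, -0.73, -0.585, 0, 91],
    [0, 0, -0.41, -0.91, -0.731, 0, 91],
  ],
)

```text
clock: 1.98
eef_pos: [340.8, 298.5, 225.9]
eef_rot: [-0.002, 3.141, 0.001]
ft_force: [0.0, 0.1, 0.1]
gripper_width: 0.991
grasp_force: 0.0
```

>>> send_rows(
  targets=[
    [0, 0, 0, -0.12, -0.187, 0, 91],
    [0, 0, 0, -0.24, -0.375, 0, 91],
    [0, 0, 0, -0.36, -0.56, 0, 91],
    [0, 0, 0, -0.48, -0.75, 0, 91],
    [0, 0, 0, -0.56, -0.936, 0, 91],
  ],
)

```text
clock: 2.6
eef_pos: [480.9, 64.3, 225.8]
eef_rot: [0.0, 3.141, 0.0]
ft_force: [-0.1, 0.0, -0.2]
gripper_width: 0.989
grasp_force: 0.0
```

Run:
```python
from h import *
o=get_obs();print(o["clock"],np.round(o["eef_pos"],1),togo(489,66,225,np.pi/2))
M=cam("wrist");p,d=capture("wrist");cv2.imwrite("pics/w1.png",p)
for t in("release_pin","stand_hole","pin_stand"):
    print(t,[(np.round(x["at"],1).tolist(),round(x["p"],2)) for x in look_for(t,"wrist")[:1]])
r=masks_of("release_pin","wrist")
K,R,t=M
if r:
    m=r[0]["region"];v,u=np.nonzero(m&(d>0));print(len(u),u.min(),u.max(),v.min(),v.max())
    px=np.c_[u,v].astype(float);q=(px-K[:2,2])/K[0,0];th=np.linalg.norm(q,axis=1,keepdims=True)
    ray=np.hstack([q/th*np.tan(th),np.ones((len(u),1))])*d[v,u][:,None];W=(ray-t)@R
    for lo,hi in((72,118),(118,135)):
        s=W[(W[:,2]>lo)&(W[:,2]<hi)];print(lo,len(s),np.percentile(s,[3,50,97],axis=0).round(1).tolist() if len(s) else 0)
```

```text
2.6 [480.9  64.3 225.8] ([0.0, 0.001, -0.0], [-0.0324, 0.0067, 0.0032])
release_pin [([484.5, 68.4, 121.8], 0.64)]
stand_hole [([478.7, 70.8, 64.2], 0.71)]
pin_stand [([480.8, 70.8, 63.3], 0.65)]
825 268 291 191 231
72 287 [[478.9, 56.0, 74.9], [480.2, 65.2, 97.3], [486.3, 75.1, 116.8]]
118 439 [[479.5, 56.5, 120.4], [487.3, 65.9, 124.6], [496.7, 74.4, 126.1]]
```

View pics/w1.png

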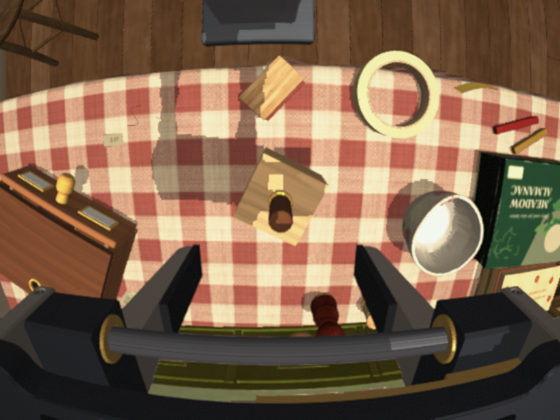

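The pin stands at (281,210) between the open fingers, with clear space around it. I go down and grasp it.

>>> send_rows(
  targets=[
    [0, 0, 0, -0.029, 0.005, 0, 91],
    [0, 0, 0, -0.029, 0.005, 0.15, 91],
    [0, 0, 0, -0.029, 0.005, 0.3, 91],
    [0, 0, 0, -0.029, 0.005, 0.45, 91],
    [0, 0, 0, -0.029, 0.005, 0.547, 91],
  ],
)

```text
clock: 3.48
eef_pos: [486.2, 68.8, 87.0]
eef_rot: [0.004, -3.14, -0.001]
ft_force: [0.2, -0.1, 0.2]
gripper_width: 0.987
grasp_force: 0.0
```

>>> send_rows(
  targets=[
    [0, 0, 0, 0, 0, 0, 60],
    [0, 0, 0, 0, 0, 0, 30],
    [0, 0, 0, 0, 0, 0, 10],
    [0, 0, 0, 0, 0, 0, 10],
    [0, 0, 0, 0, 0, 0, 10],
  ],
  squeeze=40,
)

```text
clock: 4.1
eef_pos: [487.5, 67.4, 89.3]
eef_rot: [-0.0, 3.141, -0.0]
ft_force: [-0.7, -0.1, 0.5]
gripper_width: 0.468
grasp_force: 0.0
```

>>> send_rows(
  targets=[
    [0, 0, 0, 0, 0, 0, 10],
    [0, 0, 0, 0, 0, 0, 10],
    [0, 0, 0, 0, 0, 0, 10],
    [0, 0, 0, 0, 0, 0, 10],
    [0, 0, 0, 0, 0, 0, 10],
  ],
)

```text
clock: 4.72
eef_pos: [487.2, 67.4, 88.9]
eef_rot: [0.0, -3.142, 0.0]
ft_force: [-0.2, 0.2, 0.4]
gripper_width: 0.232
grasp_force: 40.0
```

Run:
```python
from h import *
o=get_obs();print(o["clock"],np.round(o["eef_pos"],1),o["gripper_width"]*91.9,o["grasp_force"],np.round(o["ft_force"],1))
```

```text
4.725 [487.2  67.4  88.9] 21.32614093729475 39.99967038631439 [-0.2  0.2  0.4]
```

>>> send_rows(
  targets=[
    [0, 0, 0, 0, 0, -0.1, 10],
    [0, 0, 0, 0, 0, -0.25, 10],
    [0, 0, 0, 0, 0, -0.42, 10],
    [0, 0, 0, -0.05, -0.2, -0.44, 10],
    [0, 0, 0, -0.11, -0.4, -0.44, 10],
  ],
)

```text
clock: 5.35
eef_pos: [515.5, -33.4, 200.0]
eef_rot: [-0.003, 3.139, -0.001]
ft_force: [0.6, 0.5, -1.0]
gripper_width: 0.232
grasp_force: 40.0
```

>>> send_rows(
  targets=[
    [0, 0, 0, -0.03, -0.15, 0, 10],
    [0, 0, 0, -0.06, -0.33, 0, 10],
    [0, 0, 0, -0.09, -0.5, 0, 10],
    [0, 0, 0, -0.11, -0.65, 0, 10],
    [0, 0, 0, -0.11, -0.65, 0, 10],
  ],
)

```text
clock: 5.98
eef_pos: [542.1, -197.2, 198.4]
eef_rot: [-0.005, -3.141, -0.0]
ft_force: [-0.1, 0.7, -0.4]
gripper_width: 0.231
grasp_force: 40.0
```

Run:
```python
from h import *
o=get_obs();print(o["clock"],np.round(o["eef_pos"],1),o["eef_rot"],o["gripper_width"]*91.9,o["grasp_force"],np.round(o["ft_force"],1))
M=cam("wrist");p,d=capture("wrist");cv2.imwrite("pics/w2.png",p)
K,R,t=M
for t_ in("release_pin","release_hole"):
    print(t_,[(np.round(x["at"],1).tolist(),round(x["p"],2)) for x in look_for(t_,"wrist")[:2]])
# predicted pixel of hole
X=R@np.array([598.4,-263.5,85])+t;th=np.arctan2(np.hypot(*X[:2]),X[2]);print(K[:2,2]+K[0,0]*th*X[:2]/np.hypot(*X[:2]))
# and from top camera, hole
T=cam("top");print("top px",cv2.projectPoints(np.array([[598.4,-263.5,85]]),cv2.Rodrigues(T[1])[0],T[2],T[0],None)[0])
```

```text
5.975 [ 542.1 -197.2  198.4] [-4.70617794e-03 -3.14113102e+00 -6.16768864e-05] 21.266515366428095 39.99911606311798 [-0.1  0.7 -0.4]
release_pin [([532.9, -195.3, 220.5], 0.6)]
release_hole [([530.9, -255.1, 84.3], 0.72)]
[208.67387945 265.12929886]
top px [[[373.67942128 184.81962805]]]
```

View pics/w2.png

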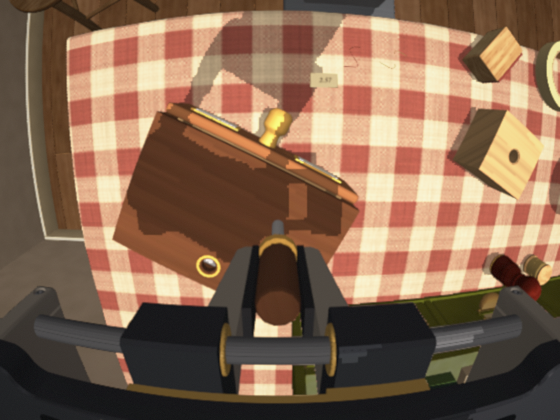

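The ring is at (208,265), right where I predicted it. The pin tip is at (278,224), the stand hole at (513,156) and the knob at (277,122). I refine these, and check that the pin is straight in the grip.

Run:
```python
from h import *
p=cv2.imread("pics/w2.png");M=cam("wrist");K,R,t=M
o=get_obs();e=np.array(o["eef_pos"]);print(e)
h=cv2.cvtColor(p,cv2.COLOR_BGR2HSV)
s=np.zeros(p.shape[:2],bool);s[248:283,190:228]=1
b=s&(h[...,0]>14)&(h[...,0]<35)&(h[...,1]>100)&(h[...,2]>110)
v,u=np.nonzero(b);el=cv2.fitEllipse(cv2.convexHull(np.c_[u,v].astype(np.float32)));print(el,onplane("wrist",[el[0]],85,M))
g=cv2.cvtColor(p,cv2.COLOR_BGR2GRAY);s=np.zeros_like(b);s[144:169,500:527]=1
v,u=np.nonzero(s&(g<90));el=cv2.fitEllipse(cv2.convexHull(np.c_[u,v].astype(np.float32)));print("stand",el,onplane("wrist",[el[0]],60,M))
def pr(X):
    X=R@np.array(X,float)+t;r=np.hypot(*X[:2]);return K[:2,2]+K[0,0]*np.arctan2(r,X[2])*X[:2]/r
print("tip",pr(e-[0,0,79]),"shaft top",pr(e-[0,0,35]),"collar",pr(e-[0,0,25]))
cv2.imwrite("pics/w2c.png",cv2.resize(p[190:290,190:330],None,fx=5,fy=5,interpolation=2))
```

```text
[ 542.00835534 -194.11184216  198.46449407]
((207.8063507080078, 265.9107666015625), (22.759775161743164, 25.659883499145508), 115.2032699584961) [[ 599.43266728 -261.01000004   85.        ]]
stand ((513.1795654296875, 155.72723388671875), (7.645224094390869, 11.439201354980469), 6.06698751449585) [[487.83709436  68.28907555  60.        ]]
tip [278.10578226 221.5560841 ] shaft top [278.2655997  244.11676051] collar [278.31060883 250.50795536]
```

View pics/w2c.png

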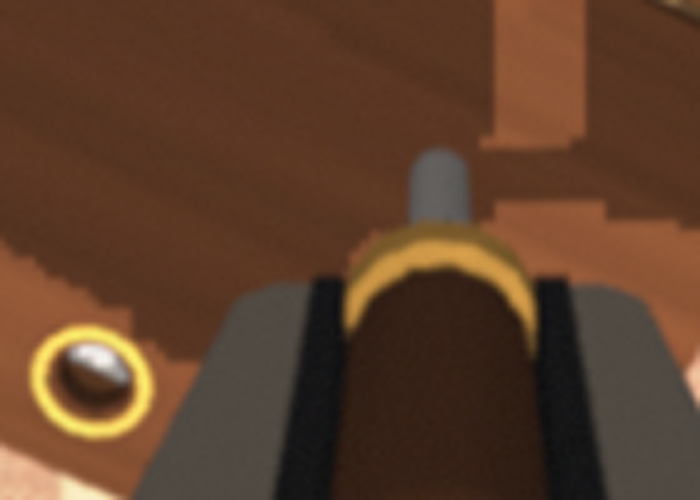

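Run:
```python
from h import *
print(get_obs()["eef_pos"],togo(597.5,-263.7,174,np.pi/2))
```

```text
[ 542.00835534 -194.11184216  198.46449407] ([0.001, -0.001, 0.001], [-0.2219, -0.2786, 0.0974])
```

>>> send_rows(
  targets=[
    [0, 0, 0, -0.11, -0.14, 0, 10],
    [0, 0, 0, -0.222, -0.279, 0, 10],
    [0, 0, 0, -0.222, -0.279, 0.09, 10],
    [0, 0, 0, -0.222, -0.279, 0.097, 10],
    [0, 0, 0, -0.222, -0.279, 0.097, 10],
  ],
)

```text
clock: 6.75
eef_pos: [597.8, -263.6, 175.0]
eef_rot: [0.002, -3.141, -0.0]
ft_force: [0.2, -0.3, -0.2]
gripper_width: 0.228
grasp_force: 40.0
```

>>> send_rows(
  targets=[
    [0, 0, 0, 0, 0, 0, 10],
    [0, 0, 0, 0, 0, 0, 10],
    [0, 0, 0, 0, 0, 0, 10],
    [0, 0, 0, 0, 0, 0, 10],
    [0, 0, 0, 0, 0, 0, 10],
  ],
)

```text
clock: 7.38
eef_pos: [597.7, -264.8, 174.6]
eef_rot: [0.0, -3.142, -0.0]
ft_force: [0.4, -0.3, -0.8]
gripper_width: 0.236
grasp_force: 40.0
```

Run:
```python
from h import *
o=get_obs();e=np.array(o["eef_pos"]);print(o["clock"],e,np.round(o["ft_force"],1))
M=cam("wrist");p,d=capture("wrist");K,R,t=M;cv2.imwrite("w3.png",p)
print(get_obs()["eef_pos"])
def pr(X):
    X=R@np.array(X,float)+t;r=np.hypot(*X[:2]);return K[:2,2]+K[0,0]*np.arctan2(r,X[2])*X[:2]/r
for n,X in(("tip",e-[0,0,79]),("shafttop",e-[0,0,35]),("hole0",[599,-263.7,85])):print(n,pr(X).round(1))
x,y=pr([599,-263.7,85]).astype(int);print("crop",x-50,y-40)
cv2.imwrite("pics/w3c.png",cv2.resize(p[y-40:y+40,x-50:x+50],None,fx=7,fy=7,interpolation=2))
```

```text
7.375 [ 597.73535091 -264.8457675   174.60059632] [ 0.4 -0.3 -0.8]
[ 597.73475641 -264.81685787  174.57600987]
tip [278.2 221.5]
shafttop [278.3 244.1]
hole0 [279.6 218.6]
crop 229 178
```

View pics/w3c.png

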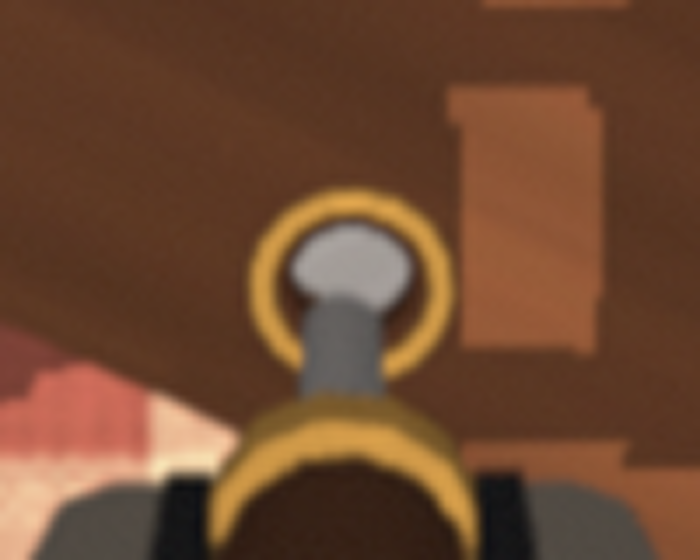

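Run:
```python
from h import *
e=np.array(get_obs()["eef_pos"]);K,R,t=cam("wrist")
def pr(X):
    X=R@np.array(X,float)+t;r=np.hypot(*X[:2]);return K[:2,2]+K[0,0]*np.arctan2(r,X[2])*X[:2]/r
for dx in(0,2,4):
  for dz in(0,4):
    f=lambda r,h:pr(e+[dx-r,0,h-79+dz])[1].round(1)
    print(dx,dz,"tip edge",f(4.5,0),"collar lo",f(12.5,50),"collar hi",f(12.5,58))
print("meas 220.4 234.4 ~238.5")
```

```text
0 0 tip edge 216.0 collar lo 229.4 collar hi 234.2
0 4 tip edge 217.7 collar lo 231.8 collar hi 236.8
2 0 tip edge 218.5 collar lo 232.5 collar hi 237.3
2 4 tip edge 220.2 collar lo 234.8 collar hi 239.9
4 0 tip edge 220.9 collar lo 235.4 collar hi 240.4
4 4 tip edge 222.6 collar lo 237.9 collar hi 243.0
meas 220.4 234.4 ~238.5
```

>>> send_rows(
  targets=[
    [0, 0, 0, 0.008, 0.004, 0, 10],
    [0, 0, 0, 0.008, 0.004, 0.025, 10],
    [0, 0, 0, 0.008, 0.004, 0.06, 10],
    [0, 0, 0, 0.008, 0.004, 0.09, 10],
    [0, 0, 0, 0.008, 0.004, 0.09, 10],
  ],
)

```text
clock: 8.05
eef_pos: [595.1, -263.4, 150.7]
eef_rot: [0.0, -3.14, -0.002]
ft_force: [-1.3, -0.8, -1.3]
gripper_width: 0.236
grasp_force: 40.0
```

>>> send_rows(
  targets=[
    [0, 0, 0, 0, 0, 0.02, 10],
    [0, 0, 0, 0, 0, 0.04, 10],
    [0, 0, 0, 0, 0, 0.06, 10],
    [0, 0, 0, 0, 0, 0.075, 10],
    [0, 0, 0, 0, 0, 0.08, 10],
  ],
)

```text
clock: 8.68
eef_pos: [596.4, -264.1, 133.8]
eef_rot: [-0.001, 3.14, -0.002]
ft_force: [-0.7, 0.9, 7.0]
gripper_width: 0.231
grasp_force: 40.0
```

Run:
```python
from h import *
o=get_obs();print(o["clock"],o["eef_pos"],np.round(o["ft_force"],1),o["gripper_width"]*91.9)
capture("top");print([(np.round(x["at"],1).tolist(),round(x["p"],2)) for x in look_for("drawer_knob","top")[:2]])
```

```text
8.675 [ 596.40833945 -264.12247965  133.75091947] [-0.7  0.9  7. ] 21.190133475141927
[([507.9, -155.4, 43.7], 0.84)]
```

>>> send_rows(
  targets=[
    [0, 0, 0, 0, 0, 0.01, 10],
    [0, 0, 0, 0, 0, 0.015, 10],
    [0, 0, 0, 0, 0, 0.015, 10],
    [0, 0, 0, 0, 0, 0.015, 10],
    [0, 0, 0, 0, 0, 0.015, 10],
  ],
)

```text
clock: 9.4
eef_pos: [596.5, -264.2, 130.6]
eef_rot: [-0.0, 3.14, -0.002]
ft_force: [-2.9, 1.7, 8.8]
gripper_width: 0.233
grasp_force: 40.0
```

Run:
```python
from h import *
o=get_obs();print(o["clock"],o["eef_pos"],np.round(o["ft_force"],1),o["gripper_width"]*91.9)
M=cam("wrist");p,d=capture("wrist")
r=masks_of("drawer_knob","wrist");print(len(r))
h=cv2.cvtColor(p,cv2.COLOR_BGR2HSV)
K,R,t=M
def pr(X):
    X=R@np.array(X,float)+t;q=np.hypot(*X[:2]);return K[:2,2]+K[0,0]*np.arctan2(q,X[2])*X[:2]/q
c=np.array([558.3,-243.1]);u=np.array([.8907,-.4546])
for s in(0,30,65):print(s,pr([*(c-u*(91.5+s)),50]).round(1))
cv2.imwrite("pics/w4.png",p)
```

```text
9.4 [ 596.50266409 -264.20348108  130.63397742] [-2.9  1.7  8.8] 21.418013896488198
0
0 [363.6  66.3]
30 [380.8  33.9]
65 [399.2  -0.7]
```

View pics/w4.png

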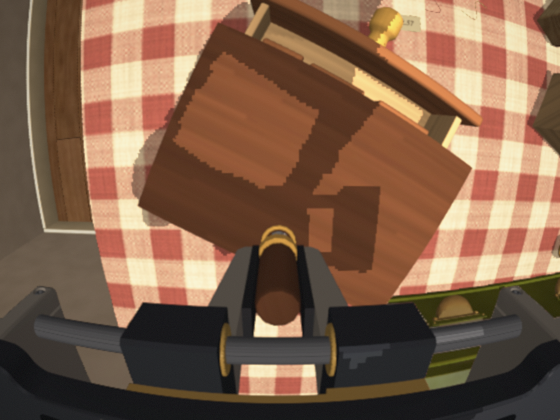

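The drawer has popped out: the knob is at (385,25) with a gap behind the drawer front. I withdraw the pin and take it back to the stand.

>>> send_rows(
  targets=[
    [0, 0, 0, 0, 0, -0.06, 10],
    [0, 0, 0, 0, 0, -0.13, 10],
    [0, 0, 0, 0, 0, -0.21, 10],
    [0, 0, 0, 0, 0, -0.29, 10],
    [0, 0, 0, 0.05, 0.15, -0.29, 10],
  ],
)

```text
clock: 10.12
eef_pos: [584.6, -228.5, 204.0]
eef_rot: [0.004, 3.137, -0.005]
ft_force: [-0.8, 0.2, -1.0]
gripper_width: 0.234
grasp_force: 40.0
```

>>> send_rows(
  targets=[
    [0, 0, 0, 0.06, 0.2, 0, 10],
    [0, 0, 0, 0.13, 0.4, 0, 10],
    [0, 0, 0, 0.2, 0.6, 0, 10],
    [0, 0, 0, 0.27, 0.8, 0, 10],
    [0, 0, 0, 0.34, 0.98, 0, 10],
  ],
)

```text
clock: 10.75
eef_pos: [497.6, 20.3, 201.8]
eef_rot: [-0.001, 3.141, 0.0]
ft_force: [-0.1, 1.1, -1.1]
gripper_width: 0.23
grasp_force: 40.0
```

Run:
```python
from h import *
for i in range(4): camera_model("wrist")
capture("wrist");capture("wrist");capture("wrist");capture("wrist")
o=get_obs();print(o["clock"],o["eef_pos"],np.round(o["ft_force"],1),togo(487.2,67.4,152,np.pi/2))
```

```text
10.95 [498.39872065  18.95734533 201.68834992] [-0.1 -0.4 -0.9] ([-0.001, 0.002, 0.002], [0.0447, 0.194, 0.1986])
```

>>> send_rows(
  targets=[
    [0, 0, 0, 0.045, 0.194, 0, 10],
    [0, 0, 0, 0.045, 0.194, 0.1, 10],
    [0, 0, 0, 0.045, 0.194, 0.199, 10],
    [0, 0, 0, 0.045, 0.194, 0.199, 10],
    [0, 0, 0, 0.045, 0.194, 0.199, 10],
  ],
)

```text
clock: 11.58
eef_pos: [488.0, 66.3, 152.2]
eef_rot: [0.002, 3.14, -0.0]
ft_force: [0.3, -1.1, -0.8]
gripper_width: 0.229
grasp_force: 40.0
```

Run:
```python
from h import *
for i in range(3):capture("wrist")
o=get_obs();e=np.array(o["eef_pos"]);K,R,t=cam("wrist");p,d=capture("wrist");print(o["clock"],e)
def pr(X):
    X=R@np.array(X,float)+t;r=np.hypot(*X[:2]);return K[:2,2]+K[0,0]*np.arctan2(r,X[2])*X[:2]/r
print("tip c",pr(e-[0,0,79]),"tip edge",pr(e-[4.5,0,79]));h=pr([488.6,67.1,60]);print("hole c",h, "near edge",pr([480.6,67.1,60]),"sides",pr([488.6,59.1,60]),pr([488.6,75.1,60]))
x,y=h.astype(int);print("crop",x-50,y-40);cv2.imwrite("pics/w5c.png",cv2.resize(p[y-40:y+40,x-50:x+50],None,fx=7,fy=7,interpolation=2))
```

```text
11.725 [487.96111746  66.70945448 152.41829742]
tip c [278.20282228 221.26335584] tip edge [278.20685612 215.77236726]
hole c [278.65764348 216.48638089] near edge [278.66845845 207.11757659] sides [268.85782526 216.48257074] [288.4557183  216.48566002]
crop 228 176
```

View pics/w5c.png

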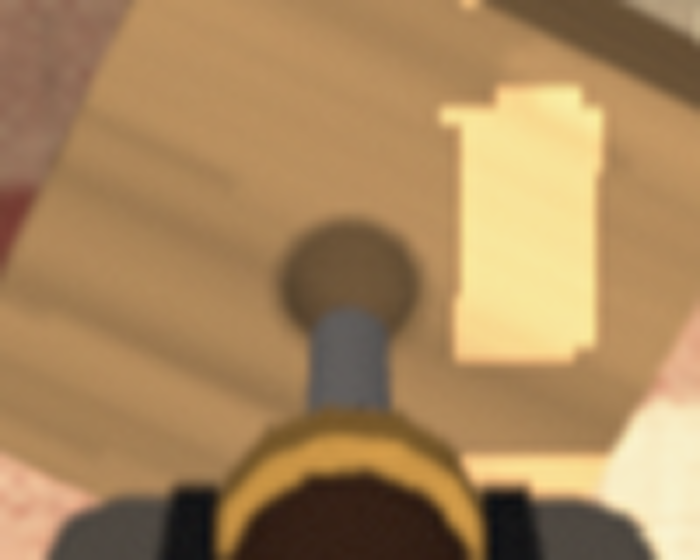

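The stand hole is at about (278,217) and the pin tip sits about 3 mm too far along +x. I correct that and lower it.

>>> send_rows(
  targets=[
    [0, 0, 0, 0.011, 0, 0, 10],
    [0, 0, 0, 0.011, 0, 0, 10],
    [0, 0, 0, 0.011, 0, 0.05, 10],
    [0, 0, 0, 0.011, 0, 0.09, 10],
    [0, 0, 0, 0.011, 0, 0.13, 10],
  ],
)

```text
clock: 12.4
eef_pos: [483.8, 67.2, 117.4]
eef_rot: [0.0, -3.141, -0.0]
ft_force: [-0.2, -1.1, -1.5]
gripper_width: 0.234
grasp_force: 40.0
```

>>> send_rows(
  targets=[
    [0, 0, 0, 0, 0, 0.05, 10],
    [0, 0, 0, 0, 0, 0.09, 10],
    [0, 0, 0, 0, 0, 0.118, 10],
    [0, 0, 0, 0, 0, 0.118, 10],
    [0, 0, 0, 0, 0, 0.118, 10],
  ],
)

```text
clock: 13.02
eef_pos: [484.3, 67.2, 89.1]
eef_rot: [-0.0, 3.141, -0.0]
ft_force: [0.1, -0.1, -0.9]
gripper_width: 0.234
grasp_force: 40.0
```

>>> send_rows(
  targets=[
    [0, 0, 0, 0, 0, 0.0, 50],
    [0, 0, 0, 0, 0, 0, 70],
    [0, 0, 0, 0, 0, 0, 80],
    [0, 0, 0, 0, 0, 0, 80],
    [0, 0, 0, 0, 0, 0, 80],
  ],
)

```text
clock: 13.65
eef_pos: [484.2, 67.2, 89.1]
eef_rot: [-0.0, 3.141, -0.0]
ft_force: [0.0, -0.2, 0.0]
gripper_width: 0.755
grasp_force: 0.0
```

>>> send_rows(
  targets=[
    [0, 0, 0, 0, 0, -0.05, 80],
    [0, 0, 0, 0, 0, -0.15, 80],
    [0, 0, 0, 0, 0, -0.3, 80],
    [0, 0, 0, 0, 0, -0.45, 80],
    [0, 0, 0, 0, 0, -0.45, 80],
  ],
)

```text
clock: 14.28
eef_pos: [486.6, 67.0, 206.0]
eef_rot: [-0.001, 3.134, -0.001]
ft_force: [-0.2, 1.2, -0.9]
gripper_width: 0.875
grasp_force: 0.0
```

Run:
```python
from h import *
for i in range(3):capture("wrist")
o=get_obs();K,R,t=cam("wrist");p,d=capture("wrist");print(o["clock"],o["eef_pos"],o["gripper_width"])
m=masks_of("release_pin","wrist")[0]["region"]
v,u=np.nonzero(m&(d>0));q=(np.c_[u,v]-K[:2,2])/K[0,0];th=np.linalg.norm(q,axis=1,keepdims=True)
W=(np.hstack([q/th*np.tan(th),np.ones((len(u),1))])*d[v,u][:,None]-t)@R
print(np.percentile(W[W[:,2]>118],[3,50,97],axis=0).round(1).tolist())
c=np.array([558.3,-243.1]);a=np.array([.8907,-.4546])
capture("top");x=look_for("drawer_knob","top");print([(np.round(b["at"],1),b["p"]) for b in x[:2]])
for b in x[:2]:print("out",-(np.array(b["at"][:2])-c)@a-91.5)
k=c-a*(91.5+32);print(k,togo(*k,160,np.deg2rad(63)))
```

```text
14.425 [483.59524365  67.2338395  200.9208631 ] 0.8727613653113232
[[476.6, 57.1, 119.6], [484.4, 66.3, 124.5], [494.2, 75.6, 125.9]]
[(array([ 482.2, -198.5,   43.7]), 0.93)]
out -3.442570000000032
[ 448.29855 -186.9569 ] ([-0.0, -0.003, 0.6], [0.1403, -1.0168, 0.1616])
```

>>> send_rows(
  targets=[
    [0, 0, 0, 0.03, -0.2, 0, 80],
    [0, 0, 0.15, 0.06, -0.4, 0, 80],
    [0, 0, 0.3, 0.09, -0.6, 0, 80],
    [0, 0, 0.45, 0.12, -0.8, 0, 80],
    [0, 0, 0.6, 0.14, -1, 0, 80],
  ],
)

```text
clock: 15.25
eef_pos: [448.5, -184.2, 201.0]
eef_rot: [-0.739, -3.053, -0.001]
ft_force: [0.9, 0.2, -0.2]
gripper_width: 0.871
grasp_force: 0.0
```

Run:
```python
from h import *
for i in range(4):capture("wrist")
o=get_obs();M=cam("wrist");p,d=capture("wrist");K,R,t=M;print(o["clock"],o["eef_pos"],o["eef_rot"])
h=cv2.cvtColor(p,cv2.COLOR_BGR2HSV)
def pr(X):
    X=R@np.array(X,float)+t;r=np.hypot(*X[:2]);return K[:2,2]+K[0,0]*np.arctan2(r,X[2])*X[:2]/r
c=np.array([558.3,-243.1]);a=np.array([.8907,-.4546])
for s in(0,30,40):print(s,pr([*(c-a*(91.5+s)),50]).round())
r=masks_of("drawer_knob","wrist");m=r[0]["region"]&(h[...,0]>14)&(h[...,0]<32)&(h[...,1]>130)
v,u=np.nonzero(m&(d>0));q=(np.c_[u,v]-K[:2,2])/K[0,0];th=np.linalg.norm(q,axis=1,keepdims=True)
W=(np.hstack([q/th*np.tan(th),np.ones((len(u),1))])*d[v,u][:,None]-t)@R
W=W[(W[:,2]>54)&(W[:,2]<66)];L=np.c_[-(W[:,:2]-c)@a-91.5,(W[:,:2]-c)@[.4546,.8907],W[:,2]]
print(r[0]["p"],len(W),np.percentile(L,[2,20,50,80,98],axis=0).round(1).tolist())
cv2.imwrite("pics/w6.png",p)
```

```text
15.45 [ 448.79184272 -183.00417253  200.90772211] [-7.34453098e-01 -3.05310129e+00 -1.65100565e-03]
0 [274. 229.]
30 [274. 200.]
40 [274. 191.]
0.66 931 [[15.7, -73.3, 54.2], [16.4, -8.5, 55.5], [29.0, 0.0, 57.3], [43.4, 8.7, 60.5], [50.4, 74.0, 62.5]]
```

View pics/w6.png

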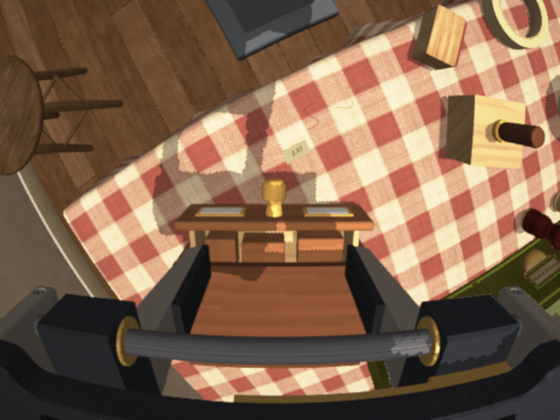

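Run:
```python
from h import *
o=get_obs();K,R,t=cam("wrist");p,d=capture("wrist")
v,u=np.nonzero(d>0);q=(np.c_[u,v]-K[:2,2])/K[0,0];th=np.linalg.norm(q,axis=1,keepdims=True)
W=(np.hstack([q/th*np.tan(th),np.ones((len(u),1))])*d[v,u][:,None]-t)@R
c=np.array([558.3,-243.1]);a=np.array([.8907,-.4546])
L=np.c_[-(W[:,:2]-c)@a-91.5,(W[:,:2]-c)@[.4546,.8907],W[:,2]]
L=L[(abs(L[:,1])<14)&(L[:,2]>40)&(L[:,0]>8)&(L[:,0]<70)]
for s in range(8,64,3):
    z=L[(L[:,0]>=s)&(L[:,0]<s+3)];print(s,len(z),np.percentile(z,[50,98],axis=0)[:,2].round(1) if len(z) else '',np.ptp(z[:,1]).round() if len(z) else '')
y=L[(L[:,2]>58)&(L[:,0]>30)];print("y mid",y[:,1].min(),y[:,1].max())
for s in(32,36,40):
    k=c-a*(91.5+s);print(s,k,togo(*k,42,np.deg2rad(63)))
```

```text
8 87 [72.9 73.8] 27.0
11 91 [73.  74.7] 27.0
14 285 [65.3 73.2] 28.0
17 52 [57.3 59.2] 17.0
20 51 [56.6 58.4] 15.0
23 46 [56.4 58.1] 14.0
26 37 [56.9 58.8] 14.0
29 42 [59.  61.1] 20.0
32 61 [60.4 62.5] 23.0
35 76 [60.4 62.6] 22.0
38 70 [60.4 62.9] 22.0
41 75 [60.3 62.8] 22.0
44 77 [60.  62.8] 22.0
47 137 [ 60.1 306. ] 24.0
50 657 [305.4 307.1] 26.0
53 1221 [311.8 316.1] 28.0
56 2767 [311.9 316.7] 28.0
59 1216 [293.3 295.9] 28.0
62 0  
y mid -13.976976988046346 13.999142837869215
32 [ 448.29855 -186.9569 ] ([0.001, -0.001, 0.003], [-0.0068, -0.0212, 0.6369])
36 [ 444.73575 -185.1385 ] ([0.001, -0.001, 0.003], [0.0092, -0.0211, 0.6369])
40 [ 441.17295 -183.3201 ] ([0.001, -0.001, 0.003], [0.0252, -0.0211, 0.6369])
```

The knob head spans 30 to 49 mm out from its shut position, so its centre is at about 40 mm, i.e. (441,-183). I go down on it.

>>> send_rows(
  targets=[
    [0, 0, 0, 0.025, -0.021, 0, 80],
    [0, 0, 0, 0.025, -0.021, 0.2, 70],
    [0, 0, 0, 0.025, -0.021, 0.4, 60],
    [0, 0, 0, 0.025, -0.021, 0.58, 60],
    [0, 0, 0, 0.025, -0.021, 0.637, 60],
  ],
)

```text
clock: 16.23
eef_pos: [439.2, -182.8, 39.9]
eef_rot: [-0.73, -3.05, -0.003]
ft_force: [-0.4, -0.2, -0.0]
gripper_width: 0.655
grasp_force: 0.0
```

>>> send_rows(
  targets=[
    [0, 0, 0, 0, 0, 0, 30],
    [0, 0, 0, 0, 0, 0, 10],
    [0, 0, 0, 0, 0, 0, 10],
    [0, 0, 0, 0, 0, 0, 10],
    [0, 0, 0, 0, 0, 0, 10],
  ],
  squeeze=20,
)

```text
clock: 16.85
eef_pos: [442.6, -184.2, 43.5]
eef_rot: [0.734, 3.052, 0.002]
ft_force: [3.1, 5.9, 3.8]
gripper_width: 0.256
grasp_force: 20.0
```

>>> send_rows(
  targets=[
    [0, 0, 0, 0, 0, 0, 10],
    [0, 0, 0, 0, 0, 0, 10],
    [0, 0, 0, 0, 0, 0, 10],
    [0, 0, 0, 0, 0, 0, 10],
    [0, 0, 0, 0, 0, 0, 10],
  ],
)

```text
clock: 17.48
eef_pos: [442.6, -184.2, 43.5]
eef_rot: [0.733, 3.052, 0.002]
ft_force: [2.7, 5.4, 4.4]
gripper_width: 0.251
grasp_force: 20.0
```

Gripped, with an opening of about 23 mm. I pull.

>>> send_rows(
  targets=[
    [0, 0, 0, 0.025, 0, 0, 10],
    [0, 0, 0, 0.05, 0, 0, 10],
    [0, 0, 0, 0.08, 0, 0, 10],
    [0, 0, 0, 0.1, 0, 0, 10],
    [0, 0, 0, 0.1, 0, 0, 10],
  ],
)

```text
clock: 18.1
eef_pos: [420.1, -172.7, 43.5]
eef_rot: [0.733, 3.052, 0.002]
ft_force: [1.7, 4.9, 5.3]
gripper_width: 0.252
grasp_force: 20.0
```

>>> send_rows(
  targets=[
    [0, 0, 0, 0.008, 0, 0, 10],
    [0, 0, 0, 0.008, 0, 0, 10],
    [0, 0, 0, 0.008, 0, 0, 10],
    [0, 0, 0, 0.008, 0, 0, 10],
    [0, 0, 0, 0.008, 0, 0, 10],
  ],
)

```text
clock: 18.73
eef_pos: [418.6, -171.9, 43.5]
eef_rot: [0.733, 3.052, 0.002]
ft_force: [1.9, 4.8, 5.0]
gripper_width: 0.249
grasp_force: 20.0
```

>>> send_rows(
  targets=[
    [0, 0, 0, 0.01, 0, 0, 10],
    [0, 0, 0, 0.02, 0, 0, 10],
    [0, 0, 0, 0.03, 0, 0, 10],
    [0, 0, 0, 0.03, 0, 0, 10],
    [0, 0, 0, 0.03, 0, 0, 10],
  ],
)

```text
clock: 19.35
eef_pos: [412.0, -168.6, 43.5]
eef_rot: [0.734, 3.052, 0.002]
ft_force: [2.2, 4.8, 3.9]
gripper_width: 0.25
grasp_force: 20.0
```

>>> send_rows(
  targets=[
    [0, 0, 0, 0.01, 0, 0, 10],
    [0, 0, 0, 0.02, 0, 0, 10],
    [0, 0, 0, 0.02, 0, 0, 10],
    [0, 0, 0, 0.02, 0, 0, 10],
    [0, 0, 0, 0.02, 0, 0, 10],
  ],
)

```text
clock: 19.98
eef_pos: [411.7, -168.5, 43.9]
eef_rot: [0.733, 3.039, -0.002]
ft_force: [20.1, -1.0, -14.7]
gripper_width: 0.25
grasp_force: 20.0
```

Run:
```python
from h import *
o=get_obs();K,R,t=cam("wrist");p,d=capture("wrist");print(o["clock"],o["eef_pos"],o["ft_force"])
v,u=np.nonzero(d>0);q=(np.c_[u,v]-K[:2,2])/K[0,0];th=np.linalg.norm(q,axis=1,keepdims=True)
W=(np.hstack([q/th*np.tan(th),np.ones((len(u),1))])*d[v,u][:,None]-t)@R
c=np.array([558.3,-243.1]);a=np.array([.8907,-.4546])
L=np.c_[-(W[:,:2]-c)@a-67.5,(W[:,:2]-c)@[.4546,.8907],W[:,2]]
for lo,hi in((-80,-30),(30,80)):
    z=L[(L[:,1]>lo)&(L[:,1]<hi)&(L[:,2]>66)&(L[:,2]<82)&(L[:,0]>20)&(L[:,0]<110)]
    print(len(z),np.percentile(z[:,0],[2,50,98]) if len(z) else '')
cv2.imwrite("pics/w7.png",p)
```

```text
19.975 [ 411.74977134 -168.49890828   43.92066475] [ 20.07247728  -1.01764166 -14.67172432]
0 
0
```

View pics/w7.png

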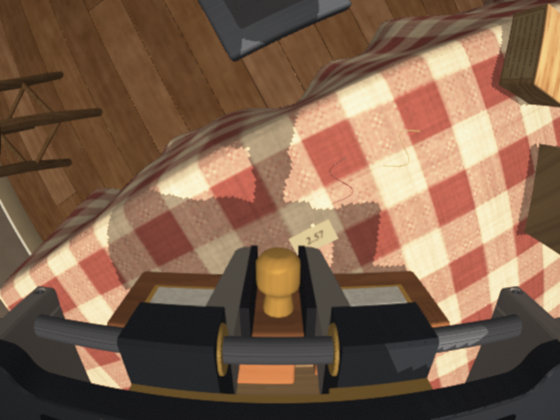

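The knob (278,270) is held in the fingers and the pull force jumped to 20 N, so the drawer is against its stop. I take off the preload, let go and lift.

>>> send_rows(
  targets=[
    [0, 0, 0, -0.014, 0, 0, 10],
    [0, 0, 0, -0.016, 0, 0, 10],
    [0, 0, 0, -0.016, 0, 0, 40],
    [0, 0, 0, -0.016, 0, 0, 60],
    [0, 0, 0, -0.016, 0, 0, 70],
  ],
)

```text
clock: 20.65
eef_pos: [409.4, -168.6, 42.3]
eef_rot: [-0.733, -3.055, 0.0]
ft_force: [0.6, -0.4, -0.3]
gripper_width: 0.553
grasp_force: 0.0
```

>>> send_rows(
  targets=[
    [0, 0, 0, 0, 0, 0, 70],
    [0, 0, 0, 0, 0, 0, 70],
    [0, 0, 0, 0, 0, -0.1, 70],
    [0, 0, 0, 0, 0, -0.3, 70],
    [0, 0, 0, 0, 0, -0.5, 70],
  ],
)

```text
clock: 21.28
eef_pos: [409.2, -168.3, 168.5]
eef_rot: [-0.733, -3.054, -0.001]
ft_force: [0.5, 0.3, -0.2]
gripper_width: 0.76
grasp_force: 0.0
```

>>> send_rows(
  targets=[
    [0, 0, 0, 0, 0, -0.1, 70],
    [0, 0, 0, 0, 0, -0.2, 70],
    [0, 0, 0, 0, 0, -0.2, 70],
    [0, 0, 0, 0, 0, -0.2, 70],
    [0, 0, 0, 0, 0, -0.2, 70],
  ],
)

```text
clock: 21.9
eef_pos: [409.0, -168.0, 215.8]
eef_rot: [-0.733, -3.052, -0.002]
ft_force: [0.1, 0.2, 0.4]
gripper_width: 0.763
grasp_force: 0.0
```

Run:
```python
from h import *
o=get_obs();K,R,t=cam("wrist");p,d=capture("wrist");print(o["clock"],o["eef_pos"],o["ft_force"],o["gripper_width"])
v,u=np.nonzero(d>0);q=(np.c_[u,v]-K[:2,2])/K[0,0];th=np.linalg.norm(q,axis=1,keepdims=True)
W=(np.hstack([q/th*np.tan(th),np.ones((len(u),1))])*d[v,u][:,None]-t)@R
c=np.array([558.3,-243.1]);a=np.array([.8907,-.4546])
L=np.c_[-(W[:,:2]-c)@a-67.5,(W[:,:2]-c)@[.4546,.8907],W[:,2]]
for lo,hi in((-80,-30),(30,80)):
    z=L[(L[:,1]>lo)&(L[:,1]<hi)&(L[:,2]>66)&(L[:,2]<82)&(L[:,0]>20)&(L[:,0]<110)]
    print("front",len(z),np.percentile(z[:,0],[2,50,98]) if len(z) else '')
k=L[(abs(L[:,1])<10)&(L[:,2]>59)&(L[:,2]<64)&(L[:,0]>68)];print("knob head",np.percentile(k[:,0],[2,50,98])-24 if len(k) else '')
p,d=capture("top");M=cam("top")
for t_ in("release_pin","mug","wax_seal","tape","stamp_block"):
    print(t_,[(np.round(x["at"],1).tolist(),round(x["p"],2)) for x in look_for(t_,"top")[:1]])
cv2.imwrite("pics/e.png",cv2.resize(p[140:300,180:450],None,fx=2.9,fy=2.9))
```

```text
21.9 [ 408.9821413  -168.03195679  215.81106614] [0.10557043 0.21494192 0.36081774] 0.7634314712525758
front 536 [65.36386496 71.17742173 74.59727046]
front 525 [65.37908089 71.26570504 74.65696853]
knob head [50.22240256 72.98585766 83.32161489]
release_pin []
mug [([536.2, 276.3, 20.9], 0.63)]
wax_seal [([648.5, 127.9, 86.3], 0.73)]
tape [([371.4, 207.6, 24.7], 0.74)]
stamp_block [([370.0, 60.1, 42.9], 0.82)]
```

View pics/e.png

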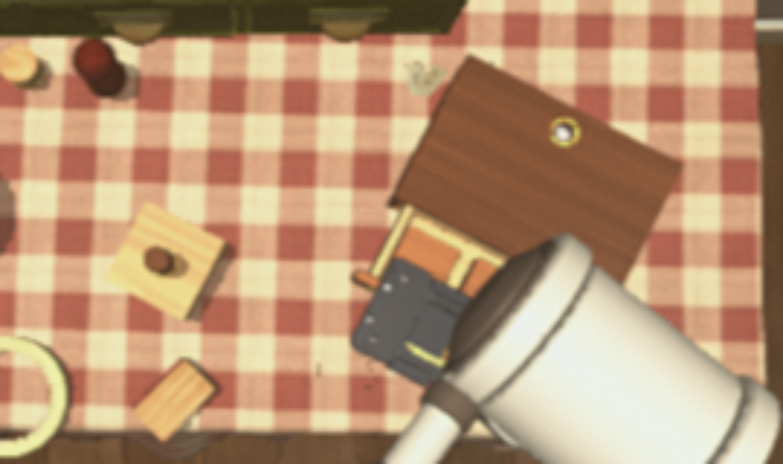

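The drawer front stands at least 65 mm out. The pin is upright in the stand at (160,262), the catch shows in the hole at (564,132), and the bystanders have not moved. I hand in the job.

```bash
python3 -c "
from station import *
print(finish_job())"
```

```text
the job is handed in; nothing more can be done
None
```

I released the catch, pulled the drawer open to its stop, put the pin back in its stand and let it go, and handed the job in at about 22 s; the hand-in gave no verdict, but my last pictures showed the drawer open, the pin seated and the bystanders in place.

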